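# Uncap the bench torch

### The job

Get the glass-worker's bench torch ready. First take the black graphite block that was left in a stall of the low cap shelf and lay it down, flat as it is, in the middle of the pale heat board; then draw the loose cap straight off the leaning torch, without pushing the torch out of its set angle, and stand it upright, mouth down, in the middle of the stall the block came from, in line with the two caps already there. Set things down rather than dropping them, and leave those two caps and the rod jar where they are.

Things in the scene. Friction and masses are not known exactly. Their poses are not given: they have to be found in the camera images.
- cap_center (a point): Loose cap on the torch, 180 g: aluminium cup, mouth down, 64 mm across, 50 mm tall (44 deep inside), with a black round knob 30 mm across, 34 mm tall on its closed top. Point: on its axis, 42 mm above the mouth edge, 8 mm below the closed top. z axis: from mouth to knob. At the start z leans 35 degrees from vertical, roughly towards the robot; drawn 44 mm along z it comes free of the barrel (2.5 mm play all round)
- nozzle (a point): Centre of the end face of the torch barrel (at the start hidden in the cap, against its inner top). The barrel is a steel cylinder 52 mm across, 90 mm from its pivot to this face, leaning 35 degrees from vertical, between two cheeks on a fixed round foot 124 mm across; z axis: along the barrel, outwards.
- barrel (a joint): Angle of the torch barrel about its pivot in the stand, rad; 0 is the set angle (at the start), plus tips it more upright. It is stiff: it gives way only when the nozzle is pushed sideways with some 30 N (at the knob of the cap, 23 N). It must stay at 0.
- block_center (a point): Graphite block, matt black, 50 x 70 x 50 mm (x, y, z), 320 g, its centre (25 mm above its underside). At the start it lies in one of the shelf's three stalls, its 70 mm side roughly along the row.
- shelf_middle (a point): Low wooden cap shelf, fixed, 110 mm deep and 278 mm long, its top 30 mm above the bench. This point is on the top at the centre of the middle stall; y axis along the row, z up. Three stalls with centres at y = -90, 0 and +90 mm from this point, x = 0, divided by strips 4 mm thick and 12 mm high (86 mm between strips).
- board_top (a point): Pale square heat board, fixed on the bench, 170 x 170 mm, 8 mm thick; centre of its top face.
- spare_a_center (a point): One of the two other caps standing in the shelf, to be left alone: aluminium cup, mouth down, 64 mm across, 50 mm tall (44 deep inside), with a black round knob 30 mm across, 34 mm tall on its closed top. Point: on its axis, 42 mm above the mouth edge, 8 mm below the closed top. z axis: from mouth to knob.
- spare_b_center (a point): The second of these two other caps, just the same, in another stall.
- rod_jar_center (a point): White ceramic jar 76 mm across and 100 mm tall with glass rods up to 210 mm high, behind the heat board; its centre, 50 mm above the bench. To be left alone.
Not all that is in view belongs to the job. What is shaped like the part that bears nozzle but green is not meant. Leave any red look-alike of the part that bears cap_center alone.

How it is judged:
By the outcome, as a careful person would: the job done as asked, in the order asked, and still so for the second after the job is handed in, with the robot touching nothing.
It also fails if it takes over 59 s, if anything falls off the work surface, if the arm or the gripper's body presses on something with over 40 N, if the wrist force passes 120 N, or if a joint passes its speed limit or range.

### The arm

A 7-joint arm with a two-finger parallel gripper is mounted at the origin on the work surface. World frame = base frame: x ahead of the robot, y to its left, z up, the work surface at z = 0. Lengths are in m, angles in degrees, forces in N, time in s.
With the tool pointing down it reaches from about 0.425 to 0.875 m from the base axis. Payload 4.7 kg.
Tool frame: the origin (TCP) lies midway between the tips of the shut fingers; the grasp point (between the pads) lies 19 mm behind it; z points along the fingers, x is the direction in which the jaws open and shut, and the axes are right-handed (so a half turn about z gives the same grasp; the last joint's range is limited). The gripper opens to 87 mm and grips with 3 to 60 N. Pads are 19 mm wide; open, the fingers measure 117 mm over their backs; the gripper's body (75 mm by 190 mm) begins 51 mm behind the grasp point.
Start: joints at [75.12, 18.392, -4.016, 83.108, 1.295, 78.541, -3.26], TCP at [0.176, -0.626, 0.184] pointing down, gripper open.
Joint ranges: [-163.93, 163.93], [-17.29, 119.83], [-79.2, 71.16], [3.27, 140.29], [-89.18, 269.18], [5.43, 117.66], [-154.24, 154.24]. Speed limits (degrees/s): [147.25, 147.25, 180, 180, 180, 180, 180].

### API

Orientations are given as [roll, pitch, yaw] about the fixed x, y, z axes, in that order (R = Rz(yaw) Ry(pitch) Rx(roll)).
In Python, from cell import telemetry, optics, env gives the robot as it stands.
- The arm moves only by the tool arm_command, never from a script. Its arguments are lists of equal length, an entry for each row: "translation": the shift along the tool's x, y, z in cm, a list of three; "twist": the turn about the tool's z in degrees. In form: {"translation": [[x, y, z], ...], "twist": [twist, ...]}. A call has 1 to 10 rows; each row shifts and turns the pose as measured when the row begins, along the tool's axes as they then stand; what a row does not reach is not made up. A row lasts 1/8 s, in which the tool goes at most 62.5 mm and 10.7 degrees, less where a joint would pass 70% of its speed; a pose out of reach is approached as far as the arm can. A call is refused whole if a number of a shift passes 6.25 or a number of a turn 10.7, either way. A call with a gripper value outside its range is refused whole. "grip" is the opening in per cent of the stroke, from 0 (shut) to 100 (fully open), set as the call begins (left out, the last holds). The fingers move at their own pace and stop on an object; "force" is the grip in N (left out, the last holds). Time passes only in rows, so rows that do not move let the fingers close. It gives the time, the measured TCP pose, the force and the opening at its end, in the units of the state.
- telemetry.get_obs(): the state, without advancing time (a new reading comes with each control period).
- optics.read_camera(name): name is "side" or "top" or "wrist"; returns a dict with "img" (420x560x3 uint8, blue, green, red), "fx", "fy", "cx", "cy" (pixels), "extrinsics" (4x4, takes a point from camera to world coordinates); the wrist camera has in their place "hand_eye" (4x4, takes a point from camera to tool coordinates, whose origin is the TCP and whose axes are the tool frame's). Camera axes: x right, y up, looking along -z (the intrinsics and any distortion apply to the point x, -y, -z); pixel columns grow to the right and rows downward; lengths in m; the calibration is good to about 2 mm. A picture is of the moment at which its call begins: read the wrist's pose just before it. There is no depth.
- env.sign_off(): hands the job in, once; it reports no verdict.
The state is a dict: "time_s": time; "qpos": joint angles; "joint_velocities": joint speeds; "effort": joint torques, N m; "tool_pos": TCP position; "tool_rot": TCP orientation; "force": force on the tool from outside, world axes, zero at the start; "wrist_torque": the same for the moment, N m; "grip_width": finger opening in m.
Only numpy, scipy, OpenCV 4.12 (cv2) and the standard library are available. Lean on these libraries where they do the work, as an engineer would, in place of code of your own. Each camera call takes 0.05 s, during which the arm holds its last target. There are 200 camera calls.

## Working session

There is one attempt and no reset: what is moved stays moved. The work goes in short steps, Python scripts to look and compute and a tool call to move; the robot and the scene stay as the last step left them, time stands still between calls to the robot, and variables do not carry over. Pictures are saved under pics/ and viewed, about 8 in all and at most 12, crops included, and the job is handed in when it is done.

Besides the shell and the picture viewer there is one more tool, called after ">>>" as a command line: name --pt "numbers of a row" for each row, then --argument value for the rest. arm_command: Moves the arm, as the interface text tells. Its arguments: {"type":"object","properties":{"translation":{"type":"array","items":{"type":"array","items":{"type":"number"}}},"twist":{"type":"array","items":{"type":"number"}},"grip":{"type":"number"},"force":{"type":"number"}},"required":["translation","twist"]}

```bash
ls; mkdir -p pics; cat > h.py <<'E'
import numpy as np, cv2
from cell import telemetry, optics, env
from scipy.spatial.transform import Rotation as R
def T():
    o=telemetry.get_obs(); M=np.eye(4); M[:3,:3]=R.from_euler('xyz',o['tool_rot'],degrees=True).as_matrix(); M[:3,3]=o['tool_pos']; return M,o
def cam(n,f=None):
    M,o=T(); c=optics.read_camera(n)
    c['E']=M@np.array(c['hand_eye']) if n=='wrist' else np.array(c['extrinsics'])
    if f: cv2.imwrite('pics/'+f,c['img'])
    return c
def ray(c,u,v):
    d=np.array([(u-c['cx'])/c['fx'],-(v-c['cy'])/c['fy'],-1.]); d=c['E'][:3,:3]@d
    return c['E'][:3,3],d/np.linalg.norm(d)
def plane(c,u,v,z):
    o,d=ray(c,u,v); return o+d*(z-o[2])/d[2]
def tri(c1,p1,c2,p2):
    o1,d1=ray(c1,*p1);o2,d2=ray(c2,*p2)
    s=np.linalg.lstsq(np.c_[d1,-d2],o2-o1,rcond=None)[0]
    a=o1+s[0]*d1;b=o2+s[1]*d2; return (a+b)/2,np.linalg.norm(a-b)
def proj(c,p):
    q=np.linalg.inv(c['E'])@np.r_[p,1]; return np.array([c['cx']+c['fx']*q[0]/-q[2],c['cy']-c['fy']*q[1]/-q[2]])
E
python3 - <<'E'
from h import *
a=cam('top');b=cam('side');
cv2.imwrite('pics/top.png',a['img']);cv2.imwrite('pics/side.png',b['img'])
for c in(a,b):print([k for k in c],c['fx'],c['cx'],c['cy'],c['E'].round(3))
print(T()[1])
E
```

```text
pics
['img', 'fx', 'fy', 'cx', 'cy', 'extrinsics', 'E'] 456.0952286868074 275.76655504566884 208.86292882138636 [[-0.011  0.989 -0.147  0.382]
 [-1.    -0.012 -0.006  0.034]
 [-0.007  0.147  0.989  1.313]
 [ 0.     0.     0.     1.   ]]
['img', 'fx', 'fy', 'cx', 'cy', 'extrinsics', 'E'] 527.2653390152436 267.55376678532076 196.96335992833085 [[-0.716  0.547 -0.434  0.013]
 [-0.698 -0.567  0.437  0.597]
 [-0.007  0.616  0.788  1.135]
 [ 0.     0.     0.     1.   ]]
{'time_s': 0.1, 'qpos': array([75.12117307, 18.43852359, -4.01573366, 83.16936624,  1.29602773,
       78.54121133, -3.25980245]), 'joint_velocities': array([-0.0500837 , -0.06699936,  0.05522781, -0.07509745,  0.02314733,
        0.04145822,  0.13054669]), 'effort': array([-3.28323868e-04, -4.92570162e+01, -4.05758740e-01, -3.13398314e+01,
       -6.40928792e-02,  3.96072585e-02,  7.96867016e-05]), 'tool_pos': array([ 0.17553133, -0.62524647,  0.18271618]), 'tool_rot': array([ 1.79993554e+02,  1.03807758e-01, -7.43109574e+01]), 'force': array([0.18234798, 0.59856353, 0.0745183 ]), 'wrist_torque': array([ 0.00528156,  0.00346074, -0.04872306]), 'grip_width': 0.0867841543921058}
```

View pics/top.png

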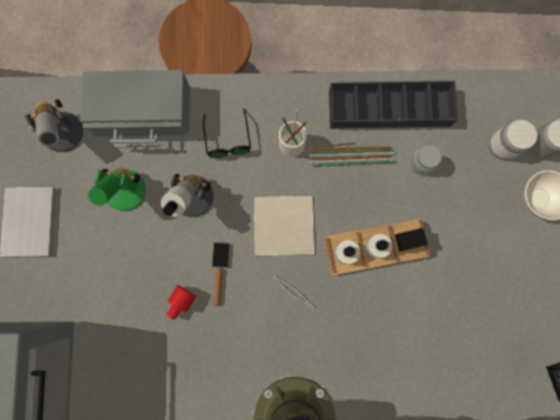

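View pics/side.png

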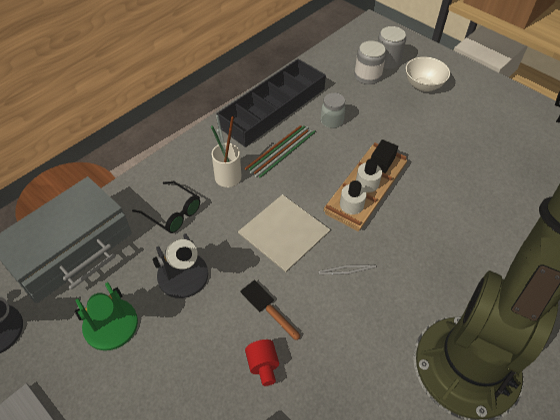

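Candidates: cap – silver with black knob on the torch at top (178,200); the red look-alike is at (180,300), the green torch at (115,188), a third torch at (48,122), and two spares at (347,250) and (379,244). Block – black in the right stall at (411,240); the black tool head at (220,255) is not it. I'll check these in one crop.

```bash
python3 - <<'E'
from h import *
a=cv2.imread('pics/top.png');b=cv2.imread('pics/side.png')
f=lambda i,x,y,w,h:cv2.resize(i[y:y+h,x:x+w],(400,300),interpolation=cv2.INTER_CUBIC)
cv2.imwrite('pics/c1.png',np.vstack([np.hstack([f(a,320,205,120,90),f(b,310,130,120,90)]),np.hstack([f(a,140,155,100,75),f(b,135,230,100,75)])]))
ca=cam('top');cb=cam('side')
for z in(0,.03,.08): print(z,plane(ca,411,240,z),plane(ca,190,195,z),plane(ca,284,225,z))
print(plane(cb,284,232,.008))
E
```

```text
0 [ 0.48141308 -0.34636119  0.        ] [0.62060342 0.2918484  0.        ] [0.52906634 0.01797873 0.        ]
0.03 [ 0.47913586 -0.33767557  0.03      ] [0.61514496 0.28594749 0.03      ] [0.52569998 0.01833722 0.03      ]
0.08 [ 0.47534049 -0.32319954  0.08      ] [0.60604751 0.27611266 0.08      ] [0.52008939 0.01893471 0.08      ]
[0.52381449 0.02479905 0.008     ]
```

View pics/c1.png

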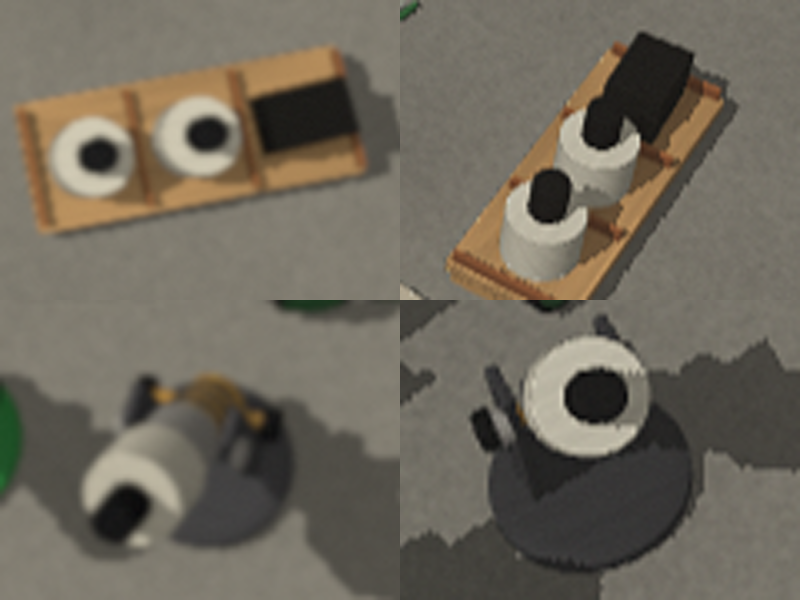

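Crop confirms: silver cap with its black knob on the grey torch, block in the right-hand stall of the shelf. The tool only turns about its vertical axis, so I'll grip the cup across the lean plane at cap_center and upright it while setting it down. Moving above the block for a wrist view.

>>> arm_command --pt "0 0 -1" --pt "0 0 -1" --pt "0 0 -1" --pt "0 0 -1" --pt "0 0 -1" --pt "0 0 -1" --pt "0 0 -1" --pt "0 0 0" --twist '[-10.6,-10.6,-10.6,-10.6,-10.6,-10.6,-10.6,-10.6]' --grip 100

```text
time_s: 1.2
tool_pos: [0.1752, -0.6241, 0.2523]
tool_rot: [-179.6, 0.0, 11.8]
force: [0.4, 0.1, -0.2]
grip_width: 0.0869
```

>>> arm_command --pt "4.4 -3 0" --pt "4.4 -3 0" --pt "4.4 -3 0" --pt "4.4 -3 0" --pt "4.4 -3 0" --pt "4.4 -3 0" --pt "4.4 -3 0" --pt "2 -1.5 0" --pt "0 0 0" --twist '[0,0,0,0,0,0,0,0,0]'

```text
time_s: 2.33
tool_pos: [0.4565, -0.3277, 0.251]
tool_rot: [-179.6, 0.1, 11.8]
force: [0.4, -0.2, 0.4]
grip_width: 0.0871
```

```bash
python3 - <<'E'
from h import *
c=cam('wrist','w1.png');M,o=T();print(o['time_s'],o['tool_pos'],o['tool_rot'],c['fx'],c['cx'],c['cy'],np.array(c['hand_eye']).round(3))
E
```

```text
2.375 [ 0.45554565 -0.32907526  0.25097683] [-1.79572334e+02  1.31756777e-01  1.16692466e+01] 373.96569732928674 279.9784031272698 211.43018340402136 [[ 1.     0.001  0.001  0.001]
 [ 0.001 -0.968 -0.252 -0.068]
 [ 0.     0.252 -0.968 -0.202]
 [ 0.     0.     0.     1.   ]]
```

View pics/w1.png

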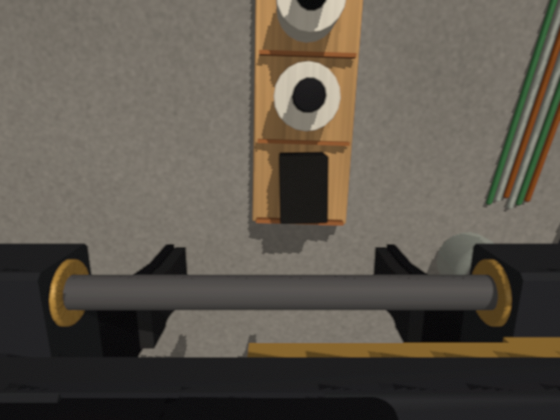

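The wrist view shows the block at about (303,188), strips at rows 142 and 222, and the middle cap at (307,95).

```bash
cat > blk.py <<'E'
from h import *
def meas(c):
    i=c['img']; hsv=cv2.cvtColor(i,cv2.COLOR_BGR2HSV)
    bm=((hsv[...,2]<45).astype(np.uint8)); bm[242:]=0
    n,l,s,ce=cv2.connectedComponentsWithStats(bm)
    k=[j for j in range(1,n) if s[j,4]>400 ]
    for j in k:
        r=cv2.minAreaRect(np.argwhere(l==j)[:,::-1].astype(np.float32)); P=np.array([plane(c,*p,.08) for p in cv2.boxPoints(r)])
        print('blob',ce[j],r[1],P.mean(0),[np.linalg.norm(P[q]-P[q-1]).round(4) for q in range(4)],[np.degrees(np.arctan2(*(P[q]-P[q-1])[1::-1])).round(1) for q in range(4)])
    om=cv2.inRange(hsv,(5,90,60),(22,255,255)); om[242:]=0
    n,l,s,ce=cv2.connectedComponentsWithStats(om); j=max((j for j in range(1,n) if 200<ce[j][0]<400),key=lambda j:s[j,4])
    return om,l==j
if __name__=='__main__':
    c=cam('wrist'); om,m=meas(c)
    for r in range(100,222,12):
        x=np.where(m[r])[0]
        if len(x): a,b=plane(c,x[0],r,.03),plane(c,x[-1],r,.03); print(r,x[0],x[-1],a[:2].round(4),b[:2].round(4),np.linalg.norm(a-b).round(4))
    # red-brown strips
    i=c['img'].astype(int)
    for col in(262,272,335,342): print(col,i[130:232:1,col,1].tolist() )
E
python3 blk.py
```

```text
blob [309.74538745  93.75153752] (31.0, 31.0) [ 0.46588383 -0.23671246  0.08      ] [np.float64(0.0282), np.float64(0.0293), np.float64(0.0282), np.float64(0.0298)] [np.float64(102.1), np.float64(11.6), np.float64(-76.7), np.float64(-168.4)]
blob [304.14356436 186.33075495] (45.99999237060547, 69.99998474121094) [ 0.48046081 -0.32673583  0.08      ] [np.float64(0.0477), np.float64(0.0719), np.float64(0.0455), np.float64(0.072)] [np.float64(-168.4), np.float64(101.6), np.float64(11.6), np.float64(-76.6)]
100 255 355 [ 0.4124 -0.2514] [ 0.5187 -0.2297] 0.1085
112 255 354 [ 0.4147 -0.2638] [ 0.5207 -0.2421] 0.1082
124 255 353 [ 0.4171 -0.2764] [ 0.5228 -0.2547] 0.108
136 255 353 [ 0.4195 -0.2891] [ 0.526  -0.2673] 0.1088
148 255 352 [ 0.4219 -0.3021] [ 0.5282 -0.2803] 0.1085
160 254 351 [ 0.4233 -0.3155] [ 0.5304 -0.2935] 0.1094
172 254 350 [ 0.4258 -0.3289] [ 0.5326 -0.3069] 0.1091
184 254 349 [ 0.4283 -0.3424] [ 0.5349 -0.3205] 0.1088
196 254 348 [ 0.4309 -0.3562] [ 0.5372 -0.3344] 0.1085
208 254 347 [ 0.4335 -0.3703] [ 0.5396 -0.3484] 0.1083
220 255 346 [ 0.4374 -0.3843] [ 0.542  -0.
[... 1210 characters left out ...]
130, 130, 130, 130, 130, 132, 131, 132, 132, 132, 132, 132, 133, 133, 134, 134, 134, 134, 134, 134, 135, 135, 135, 136, 135, 135, 135, 135, 126, 102, 77, 74, 83, 87, 87, 82, 77, 76, 78, 79, 82, 82, 84]
342 [125, 125, 125, 125, 125, 125, 125, 125, 124, 116, 100, 90, 88, 88, 84, 80, 78, 79, 78, 78, 80, 94, 113, 123, 126, 126, 126, 126, 125, 125, 125, 126, 126, 126, 127, 127, 128, 128, 128, 128, 128, 128, 129, 128, 129, 129, 130, 129, 130, 130, 130, 130, 130, 130, 130, 130, 130, 131, 131, 130, 131, 130, 131, 130, 131, 130, 131, 130, 130, 130, 131, 131, 130, 130, 131, 131, 130, 131, 131, 131, 131, 132, 131, 131, 132, 132, 133, 127, 109, 84, 75, 81, 87, 92, 103, 114, 118, 117, 116, 117, 119, 120]
```

>>> arm_command --pt "2.5 0.3 0" --pt "0 0 4" --pt "0 0 4" --pt "0 0 4" --pt "0 0 3" --pt "0 0 2" --pt "0 0 0" --twist '[0,0,0,0,0,0,0]'

```text
time_s: 3.3
tool_pos: [0.4669, -0.346, 0.0749]
tool_rot: [-179.9, 0.5, 10.0]
force: [-0.3, -0.9, 1.1]
grip_width: 0.0871
```

```bash
python3 - <<'E'
from h import *
c=cam('wrist','w2.png');M,o=T();print(o['time_s'],o['tool_pos'],o['tool_rot'])
import blk; blk.meas(c)
E
```

```text
3.35 [ 0.4676051  -0.3466166   0.07605303] [-179.99614642    0.47214978    9.93837127]
blob [316.05153805  27.2269293 ] (62.0, 71.0) [ 0.46790849 -0.23735631  0.08      ] [np.float64(0.0275), np.float64(0.0336), np.float64(0.0275), np.float64(0.0349)] [np.float64(100.0), np.float64(9.7), np.float64(-77.3), np.float64(-170.2)]
blob [310.31713761 192.77257064] (98.0, 92.0) [ 0.47859603 -0.31651849  0.08      ] [np.float64(0.0536), np.float64(0.0477), np.float64(0.0536), np.float64(0.0509)] [np.float64(99.2), np.float64(9.9), np.float64(-77.3), np.float64(-169.9)]
```

>>> arm_command --pt "1.5 -1.7 -0.5" --pt "0 0 0" --pt "0 0 0" --twist '[0,0,0]'

```text
time_s: 3.72
tool_pos: [0.4792, -0.3322, 0.0842]
tool_rot: [179.7, 0.4, 9.6]
force: [-0.8, -0.3, -0.6]
grip_width: 0.087
```

```bash
python3 - <<'E'
from h import *
c=cam('wrist','w3.png');M,o=T();print(o['time_s'],o['tool_pos'],o['tool_rot'])
import blk; blk.meas(c)
E
```

```text
3.775 [ 0.47949861 -0.33183737  0.08433921] [179.71555378   0.33252494   9.64648339]
blob [280.91185009  50.40300871] (71.83367919921875, 66.56402587890625) [ 0.46436087 -0.23380051  0.08      ] [np.float64(0.0353), np.float64(0.0326), np.float64(0.0345), np.float64(0.0338)] [np.float64(134.2), np.float64(40.6), np.float64(-43.7), np.float64(-138.0)]
blob [282.92647486 200.69311247] (83.49324035644531, 86.33097839355469) [ 0.47790803 -0.31200724  0.08      ] [np.float64(0.0486), np.float64(0.0473), np.float64(0.0484), np.float64(0.0502)] [np.float64(100.2), np.float64(11.9), np.float64(-76.4), np.float64(-167.9)]
```

View pics/w3.png

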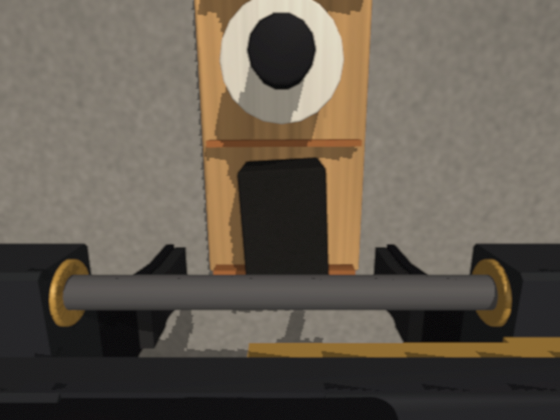

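The block lies between the fingers, centred at (283,215) and turned about 2° more than the jaws. Going down and gripping.

>>> arm_command --pt "0 -0.5 1.5" --pt "0 0 1.5" --pt "0 0 1.1" --pt "0 0 0" --twist '[-2,0,0,0]'

```text
time_s: 4.28
tool_pos: [0.4765, -0.3277, 0.0392]
tool_rot: [179.8, 0.5, 11.7]
force: [0.0, -0.3, 0.2]
grip_width: 0.0868
```

>>> arm_command --pt "0 0 0" --pt "0 0 0" --pt "0 0 0" --pt "0 0 0" --pt "0 0 0" --twist '[0,0,0,0,0]' --grip 0 --force 25

```text
time_s: 4.9
tool_pos: [0.4803, -0.3278, 0.0417]
tool_rot: [179.6, 0.1, 11.7]
force: [5.5, 3.1, 6.6]
grip_width: 0.0451
```

>>> arm_command --pt "0 0 -1" --pt "0 0 -2" --pt "0 0 -4" --pt "0 0 -5" --pt "0 0 0" --twist '[0,0,0,0,0]'

```text
time_s: 5.52
tool_pos: [0.477, -0.3277, 0.1664]
tool_rot: [179.7, 0.5, 11.7]
force: [0.6, -0.5, -0.9]
grip_width: 0.0017
```

```bash
python3 - <<'E'
from h import *
c=cam('wrist','w4.png');M,o=T();print(o['time_s'],o['tool_pos'],o['tool_rot'],o['grip_width'],o['force'])
E
```

```text
5.575 [ 0.47543982 -0.326995    0.16381016] [179.85966878   0.63214566  11.68551457] 0.0011030571997405372 [ 0.21840226 -0.09041879 -0.55476565]
```

View pics/w4.png

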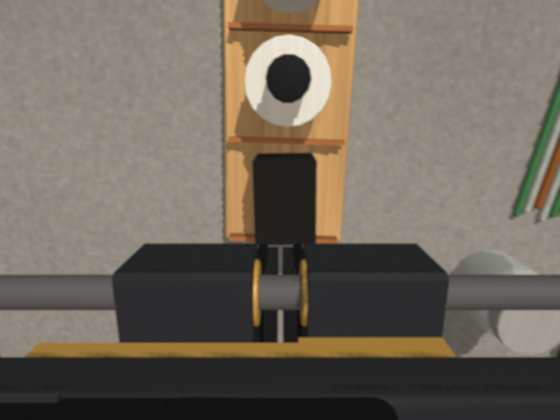

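The grip ended empty: the fingers read 45 mm, then shut to 0 on the lift, with the block still in its stall at (285,200). I'll measure again and retry with more force and settling time.

```bash
python3 - <<'E'
from h import *
c=cam('wrist');M,o=T();i=c['img'].astype(int)
print(o['tool_pos'],o['tool_rot'],o['grip_width'])
print(i[148:244,285].sum(1).tolist())
for r in(158,180,200,220,238): 
    x=np.where(i[r,220:350].sum(1)<110)[0]+220; a,b=plane(c,x[0],r,.08),plane(c,x[-1],r,.08);print(r,x[0],x[-1],a.round(4),b.round(4),np.linalg.norm(a-b))
print(proj(c,M[:3,3]),[ (p,plane(c,285,p,.08).round(4)) for p in(153,165,240)],plane(c,253,154,.03),plane(c,285,154,.03))
E
```

```text
[ 0.47457887 -0.32644536  0.16196919] [179.990623     0.72913585  11.68596733] 0.0004111987377906233
[312, 312, 313, 312, 314, 308, 268, 176, 96, 74, 74, 79, 80, 86, 91, 99, 92, 93, 92, 94, 92, 97, 94, 93, 91, 91, 94, 94, 96, 94, 98, 92, 96, 95, 98, 95, 97, 96, 95, 97, 96, 93, 95, 95, 95, 96, 98, 96, 96, 95, 99, 100, 97, 96, 98, 96, 95, 97, 101, 97, 97, 96, 94, 95, 99, 94, 95, 97, 97, 95, 96, 98, 95, 99, 95, 96, 97, 97, 98, 95, 98, 97, 92, 95, 100, 98, 101, 99, 98, 98, 96, 95, 91, 97, 100, 101]
158 259 313 [ 0.4526 -0.2952  0.08  ] [ 0.4928 -0.2869  0.08  ] 0.04104558934024482
180 257 316 [ 0.4543 -0.3122  0.08  ] [ 0.4989 -0.3029  0.08  ] 0.04552318509212194
200 257 316 [ 0.4572 -0.3277  0.08  ] [ 0.5024 -0.3183  0.08  ] 0.04615800765962663
220 258 316 [ 0.4611 -0.3436  0.08  ] [ 0.5061 -0.3342  0.08  ] 0.04601595931976603
238 258 316 [ 0.4639 -0.3584  0.08  ] [ 0.5095 -0.3488  0.08  ] 0.04660921835797636
[277.03204298 236.07430783] [(153, array([ 0.4712, -0.2875,  0.08  ])), (165, array([ 0.4731, -0.2964,  0.08  ])), (240, array([ 0.4855, -0.3556,  0.08  ]))] [ 0.44460826 -0.29914155  0.03      ] [ 0.47255541 -0.29336553  0.03      ]
```

>>> arm_command --pt "0.5 0.2 0" --pt "0 0 0" --pt "0 0 0" --pt "0 0 0" --pt "0 0 0" --pt "0 0 0" --pt "0 0 3" --pt "0 0 3" --pt "0 0 0" --twist '[0,0,0,0,0,0,0,0,0]' --grip 85

```text
time_s: 6.75
tool_pos: [0.4769, -0.3267, 0.0972]
tool_rot: [-179.8, 1.0, 11.7]
force: [-0.3, -0.1, 0.2]
grip_width: 0.0728
```

>>> arm_command --pt "0.4 0.1 2" --pt "0 0 2" --pt "0 0 1.5" --pt "0 0 0" --pt "0 0 0" --twist '[0,0,0,0,0]'

```text
time_s: 7.38
tool_pos: [0.4832, -0.3283, 0.0424]
tool_rot: [-180.0, 0.8, 11.7]
force: [0.2, -0.4, -0.2]
grip_width: 0.0737
```

>>> arm_command --pt "0 0 0" --pt "0 0 0" --pt "0 0 0" --pt "0 0 0" --pt "0 0 0" --pt "0 0 0" --pt "0 0 0" --twist '[0,0,0,0,0,0,0]' --grip 0 --force 50

```text
time_s: 8.25
tool_pos: [0.4844, -0.3291, 0.0445]
tool_rot: [179.8, 0.6, 11.7]
force: [0.2, 0.2, 0.7]
grip_width: 0.0121
```

```bash
python3 - <<'E'
from h import *
c=cam('wrist','w5.png');M,o=T();print(o['time_s'],o['tool_pos'],o['tool_rot'],o['grip_width'],o['force'])
E
```

```text
8.3 [ 0.48445122 -0.32911159  0.04446945] [179.84606783   0.62997366  11.65389583] 0.007782285703010267 [-0.32131996  0.36933055 -0.12722248]
```

View pics/w5.png

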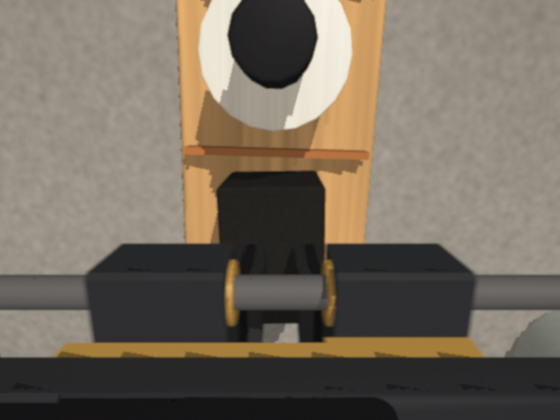

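The fingers shut with nothing between them although they overlap the block in the image. The true finger height is in doubt, so I'll check it from the outside cameras.

```bash
python3 - <<'E'
from h import *
M,o=T();p=M[:3,3];print(o['tool_pos'],o['grip_width'])
a=cam('top');b=cam('side')
out=[]
for c in(a,b):
    im=c['img'].copy();q=proj(c,p);q2=proj(c,p+[0,0,.07]);print(q,q2)
    x,y=int(q[0])-60,int(q[1])-60
    x=min(x,560-130)
    s=cv2.resize(im[y:y+110,x:x+130],None,fx=3,fy=3,interpolation=cv2.INTER_CUBIC)
    for k,col in((q,(0,0,255)),(q2,(255,0,0))): cv2.circle(s,(int((k[0]-x)*3),int((k[1]-y)*3)),3,col,-1)
    out.append(s)
cv2.imwrite('pics/c2.png',np.hstack(out))
E
```

```text
[ 0.48445122 -0.32911159  0.04446945] 0.007782285703010267
[409.29732685 237.71202975] [416.81613179 235.46983931]
[381.55018784 157.05115826] [385.81459599 139.40704914]
```

View pics/c2.png

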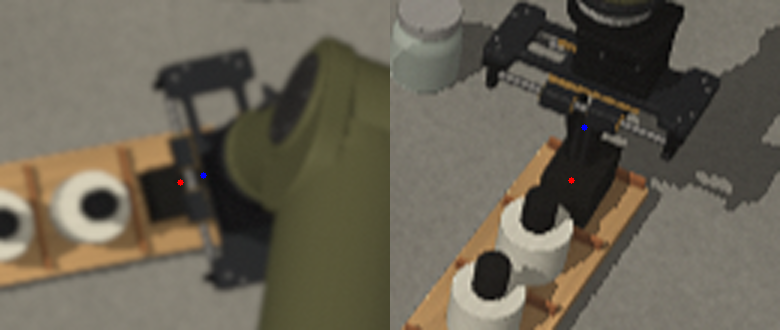

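The side crop shows the fingers ending on top of the block, about row 150, while the reported TCP projects to row 180. The real tips are therefore about 36 mm higher than the reported TCP. The wrist view agrees: the finger ends sit about 37 mm behind the TCP. From here I'll treat the tip as TCP z + 0.036, and go down slowly while watching the force.

>>> arm_command --pt "-0.3 0 -2.5" --pt "0 0 0" --pt "0 0 0" --pt "0 0 0" --pt "0 0 0" --pt "0 0 0" --pt "0 0 0" --pt "0 0 0" --pt "0 0 0" --twist '[0,0,0,0,0,0,0,0,0]' --grip 100

```text
time_s: 9.52
tool_pos: [0.4803, -0.3283, 0.0668]
tool_rot: [-179.9, 0.8, 11.7]
force: [0.3, -0.2, -1.0]
grip_width: 0.0829
```

```bash
python3 - <<'E'
from h import *
c=cam('wrist','w6.png');M,o=T();print(o['time_s'],o['tool_pos'],o['tool_rot'],o['grip_width'],o['force'],o['qpos'])
i=c['img'].astype(int)
for r in(175,185,195,210,230,240): 
    x=np.where(i[r,200:360].sum(1)<115)[0]+200; a,b=plane(c,x[0],r,.08),plane(c,x[-1],r,.08);print(r,x[0],x[-1],a.round(4),b.round(4),np.linalg.norm(a-b))
cc=275; print(i[145:200,cc].sum(1).tolist())
E
```

```text
9.575 [ 0.48026858 -0.32835332  0.06682911] [-179.93821034    0.78842796   11.67504286] 0.08457333312401914 [ 0.03750697 -0.48397629  0.01530101] [ 56.88653161  18.08978278 -30.01924926  99.71248266  10.33199925
  65.50424366  35.35693107]
175 239 321 [ 0.4533 -0.2948  0.08  ] [ 0.4941 -0.2863  0.08  ] 0.04165889531517973
185 233 326 [ 0.4512 -0.3005  0.08  ] [ 0.4978 -0.2908  0.08  ] 0.0475706529079536
195 233 326 [ 0.4521 -0.3057  0.08  ] [ 0.499  -0.2959  0.08  ] 0.047896627296556006
210 234 326 [ 0.4539 -0.3134  0.08  ] [ 0.5008 -0.3037  0.08  ] 0.04787185296069579
230 235 325 [ 0.4563 -0.3241  0.08  ] [ 0.5028 -0.3143  0.08  ] 0.04748875897321903
240 235 325 [ 0.4573 -0.3296  0.08  ] [ 0.5041 -0.3197  0.08  ] 0.04782454792159467
[254, 235, 198, 184, 197, 206, 207, 206, 206, 216, 232, 249, 256, 257, 258, 257, 257, 257, 255, 258, 257, 255, 234, 169, 95, 48, 50, 56, 60, 73, 69, 69, 66, 66, 70, 74, 74, 86, 86, 89, 84, 82, 81, 82, 78, 78, 87, 83, 81, 85, 81, 79, 81, 85, 86]
```

>>> arm_command --pt "0 0 1.5" --pt "0 0 1.5" --pt "0 0 1" --pt "0 0 0.8" --pt "0 0 0" --twist '[0,0,0,0,0]'

```text
time_s: 10.2
tool_pos: [0.4785, -0.3278, 0.014]
tool_rot: [-179.8, 0.9, 11.7]
force: [0.5, 0.3, -0.1]
grip_width: 0.0869
```

>>> arm_command --pt "0.1 0 0.6" --pt "0 0 0" --pt "0 0 0" --pt "0 0 0" --pt "0 0 0" --pt "0 0 0" --pt "0 0 0" --pt "0 0 0" --twist '[0,0,0,0,0,0,0,0]' --grip 0 --force 30

```text
time_s: 11.2
tool_pos: [0.4804, -0.3282, 0.0088]
tool_rot: [-179.9, 0.8, 11.7]
force: [-0.1, 0.2, -0.3]
grip_width: 0.0494
```

Gripped at 49.4 mm. Lifting, and measuring the board from the stored pictures.

>>> arm_command --pt "0 0 -1.5" --pt "0 0 -3" --pt "0 0 -4" --pt "0 0 -4" --pt "0 0 -0.5" --twist '[0,0,0,0,0]'

```text
time_s: 11.82
tool_pos: [0.4803, -0.3264, 0.1421]
tool_rot: [-179.7, 1.0, 11.7]
force: [-0.8, 0.1, -4.8]
grip_width: 0.0498
```

```bash
python3 - <<'E'
from h import *
M,o=T();print(o['tool_pos'],o['grip_width'],o['force'])
for n,s in(('top',(284,225)),('side',(284,232))):
    c=cam(n); i=cv2.imread(f'pics/{n}.png').astype(np.int16)
    ref=np.median(i[s[1]-5:s[1]+5,s[0]-5:s[0]+5],(0,1)); print(ref)
    m=(np.abs(i-ref).max(2)<30).astype(np.uint8)
    n_,l,st,ce=cv2.connectedComponentsWithStats(m); k=l[s[1],s[0]]
    r=cv2.minAreaRect(np.argwhere(l==k)[:,::-1].astype(np.float32))
    cn=cv2.approxPolyDP(cv2.convexHull(np.argwhere(l==k)[:,::-1].astype(np.int32)),6,True)[:,0]
    P=np.array([plane(c,*p,.008) for p in cn]); print(cn.tolist(),P.round(4)[:,:2].tolist(),P.mean(0),[np.linalg.norm(P[q]-P[q-1]).round(4) for q in range(len(P))])
    if n=='top':print(np.degrees(np.arctan2(*(P[1]-P[0])[1::-1])))
E
```

```text
[ 0.48027174 -0.32637615  0.14214888] 0.049788369566609716 [-0.76140625  0.07599296 -4.76826005]
[148. 174. 185.]
[[313, 253], [255, 254], [254, 198], [311, 196]] [[0.447, -0.0634], [0.446, 0.1019], [0.608, 0.1041], [0.6119, -0.0614]] [0.52821857 0.02026941 0.008     ] [np.float64(0.1649), np.float64(0.1653), np.float64(0.162), np.float64(0.1655)]
90.33536136054526
[143. 165. 175.]
[[329, 229], [285, 271], [238, 232], [282, 194]] [[0.4465, -0.0629], [0.4433, 0.107], [0.6091, 0.1073], [0.6133, -0.0625]] [0.52806023 0.02219918 0.008     ] [np.float64(0.1668), np.float64(0.1699), np.float64(0.1658), np.float64(0.1698)]
```

>>> arm_command --pt "1.6 -4.6 0" --pt "1.6 -4.6 0" --pt "1.6 -4.6 0" --pt "1.6 -4.6 0" --pt "1.6 -4.6 0" --pt "1.6 -4.6 0" --pt "1.6 -4.6 0" --pt "0 0 0" --pt "0 0 0" --twist '[0,0,0,0,0,0,0,5.5,5.5]'

```text
time_s: 13.05
tool_pos: [0.5094, 0.0244, 0.1191]
tool_rot: [-179.1, 3.1, 0.3]
force: [0.1, -0.8, -4.4]
grip_width: 0.0498
```

>>> arm_command --pt "0.8 0.1 0" --pt "0.8 0.2 0" --pt "0 0 0" --pt "0 0 0" --twist '[0,0,0,0]'

```text
time_s: 13.55
tool_pos: [0.5239, 0.0204, 0.1138]
tool_rot: [-179.0, 3.5, 0.5]
force: [0.4, 0.2, -4.3]
grip_width: 0.0496
```

>>> arm_command --pt "0 0 2" --pt "0 0 2" --pt "0 0 2" --pt "0 0 2" --pt "0 0 0" --pt "0 0 0" --twist '[0,0,0,0,0,0]'

```text
time_s: 14.3
tool_pos: [0.5203, 0.0204, 0.0336]
tool_rot: [-179.1, 3.3, 0.5]
force: [-0.4, 0.6, -3.6]
grip_width: 0.0498
```

```bash
python3 - <<'E'
from h import *
M,o=T();print(o['time_s'],o['tool_pos'],o['tool_rot'],(M[:3,3]-.046*M[:3,2]).round(4),o['force'],o['joint_velocities'].round(1))
E
```

```text
14.3 [0.52033804 0.02041205 0.03363873] [-179.06122907    3.27555674    0.48148839] [0.523  0.0197 0.0796] [-0.44542491  0.5861741  -3.61969176] [0.1 0.1 0.  0.4 0.  0.3 0.1]
```

>>> arm_command --pt "0.7 -0.1 1.5" --pt "0 0 1.2" --pt "0 0 0.8" --pt "0 0 0" --pt "0 0 0" --twist '[0,0,0,0,0]'

```text
time_s: 14.92
tool_pos: [0.527, 0.022, -0.0029]
tool_rot: [-179.1, 3.2, 0.5]
force: [0.4, 0.2, -3.6]
grip_width: 0.0497
```

```bash
python3 - <<'E'
from h import *
M,o=T();print(o['time_s'],o['tool_pos'],o['tool_rot'],(M[:3,3]-.046*M[:3,2]).round(4),o['force'])
E
```

```text
14.925 [ 0.52698759  0.02199565 -0.00289072] [-179.07372207    3.15151941    0.46615143] [0.5295 0.0213 0.043 ] [ 0.37123235  0.16833737 -3.57555294]
```

>>> arm_command --pt "0 0 0.6" --pt "0 0 0.2" --pt "0 0 0.1" --pt "0 0 0" --twist '[0,0,0,0]'

```text
time_s: 15.42
tool_pos: [0.5271, 0.0221, -0.0117]
tool_rot: [-179.1, 3.1, 0.5]
force: [-0.3, -0.2, -2.6]
grip_width: 0.0498
```

>>> arm_command --pt "0 0 0.15" --pt "0 0 0.15" --pt "0 0 0" --twist '[0,0,0]'

```text
time_s: 15.8
tool_pos: [0.5274, 0.0221, -0.0117]
tool_rot: [-179.2, 3.1, 0.4]
force: [0.7, -0.3, -3.2]
grip_width: 0.0496
```

>>> arm_command --pt "0 0 0.4" --pt "0 0 0" --twist '[0,0]'

```text
time_s: 16.05
tool_pos: [0.5282, 0.0226, -0.012]
tool_rot: [-179.3, 3.0, 0.5]
force: [-0.1, 0.7, -5.3]
grip_width: 0.05
```

The predicted contact height was -0.0118 and it stopped descending at -0.012, so the block is on the board. Releasing.

>>> arm_command --pt "0 0 0" --pt "0 0 0" --pt "0 0 0" --pt "0 0 0" --pt "0 0 0" --twist '[0,0,0,0,0]' --grip 85

```text
time_s: 16.68
tool_pos: [0.5293, 0.0227, -0.0121]
tool_rot: [-179.3, 2.9, 0.4]
force: [0.4, 0.5, 0.1]
grip_width: 0.0737
```

>>> arm_command --pt "0 0 -2" --pt "0 0 -4" --pt "0 0 -6" --pt "0 0 -6" --pt "0 0 -6" --pt "0 0 0" --twist '[0,0,0,0,0,0]'

```text
time_s: 17.42
tool_pos: [0.5423, 0.0211, 0.2415]
tool_rot: [-179.2, 2.6, 0.6]
force: [0.1, 0.0, -0.7]
grip_width: 0.0739
```

```bash
cp blk.py b2.py; python3 - <<'E'
from h import *
M,o=T();print(o['time_s'],o['tool_pos'],o['tool_rot'])
b=cam('side','s2.png');a=cam('top','t2.png')
i=b['img'];
x,y=proj(b,[.528,.021,.03]).astype(int);print(x,y)
# torch crops + board crop
tx,ty=182,258
f=lambda im,x,y,w=100,h=75:cv2.resize(im[y:y+h,x:x+w],(400,300),interpolation=cv2.INTER_CUBIC)
t=a['img']
cv2.imwrite('pics/c3.png',np.vstack([np.hstack([f(i,x-50,y-37),f(t,235,188)]),np.hstack([f(i,135,215),f(t,140,155)])]))
E
```

```text
17.425 [0.54229304 0.02106089 0.24154681] [-179.2457047     2.57932789    0.59760798]
283 225
```

View pics/c3.png

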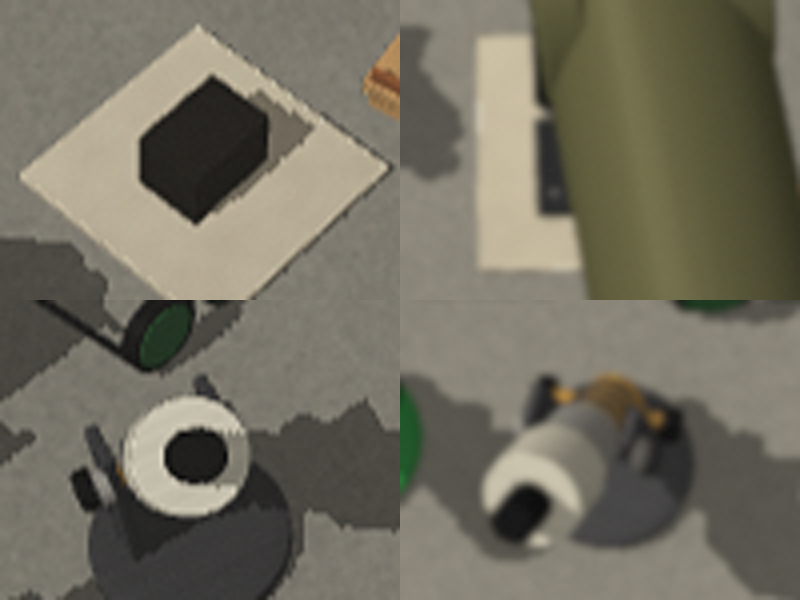

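Block is flat in the board's middle. The crop shows the knob at top (169,210) and side (184,254). I'll triangulate these and measure the barrel foot, then get a wrist view.

```bash
cat > tor.py <<'E'
from h import *
def knob(c,box):
    x,y,w,h=box; i=c['img'][y:y+h,x:x+w].astype(int).max(2)
    n,l,s,ce=cv2.connectedComponentsWithStats((i<40).astype(np.uint8))
    return [(np.round(ce[j]+[x,y],1).tolist(),s[j].tolist()) for j in range(1,n) if s[j,4]>15]
E
python3 - <<'E'
from tor import *
b=cam('side');a=cam('top')
print(knob(a,(160,198,25,25)),knob(b,(170,240,35,30)))
print(tri(a,(169.2,209),b,(184,253.8)))
# white cup blob side
i=b['img'].astype(int); m=(i.min(2)>120).astype(np.uint8); n,l,s,ce=cv2.connectedComponentsWithStats(m); k=l[254,170]; print(s[k],ce[k]); print(cv2.minEnclosingCircle(cv2.convexHull(np.argwhere(l==k)[:,::-1].astype(np.int32))))
# foot ellipse in both views, on z~.0
for p in((91,550),(290,540),(190,620)):print(plane(b,135+p[0]/4,215+(p[1]-300)/4,.012))
print(plane(a,140+(690-400)/4,155+(460-300)/4,.012),plane(a,140+(615-400)/4,155+(547-300)/4,.012))
E
```

```text
[([169.9, 208.1], [4, 4, 13, 13, 109])] [([183.6, 253.6], [6, 7, 16, 14, 160]), ([196.8, 261.6], [24, 16, 7, 11, 25]), ([172.9, 268.2], [0, 26, 9, 4, 16])]
(array([0.55092175, 0.30491495, 0.19532216]), np.float64(0.0012423511719706565))
[166 239  31  30 481] [178.45738046 253.45322245]
((181.10577392578125, 252.78846740722656), 15.979601860046387)
[0.6506137  0.33591002 0.012     ]
[0.56921356 0.24752347 0.012     ]
[0.57142662 0.32452715 0.012     ]
[0.61761715 0.22417166 0.012     ] [0.55467102 0.27761535 0.012     ]
```

>>> arm_command --pt "0 -4.5 -0.5" --pt "0 -4.5 -0.5" --pt "0 -4.5 -0.5" --pt "0 -4.5 -0.5" --pt "0 -4.5 -0.5" --pt "0 -4.5 -0.5" --pt "0 0 0" --twist '[0,0,0,0,0,0,0]' --grip 100

```text
time_s: 18.5
tool_pos: [0.5315, 0.2931, 0.255]
tool_rot: [-179.5, 4.6, 0.4]
force: [0.2, 0.3, 0.2]
grip_width: 0.0874
```

>>> arm_command --pt "0 0 0" --pt "0 0 0" --pt "0 0 0" --pt "0 0 0" --pt "0 0 0" --pt "0 0 0" --pt "0 0 0" --pt "0 0 0" --twist '[-10.5,-10.5,-10.5,-10.5,-10.5,-10.5,-10.5,0]'

```text
time_s: 19.5
tool_pos: [0.5283, 0.2816, 0.2416]
tool_rot: [-174.5, 1.8, 75.4]
force: [-0.8, -0.0, -0.4]
grip_width: 0.0868
```

```bash
python3 - <<'E'
from h import *
c=cam('wrist','w7.png');M,o=T();print(o['time_s'],o['tool_pos'],o['tool_rot'],o['qpos'])
E
```

```text
19.55 [0.52834895 0.28155312 0.24164807] [-174.53844799    1.81734132   75.26555467] [ 16.57686999  27.87590617 -64.73032671  78.68527161  21.14423013
  92.97966117  29.20527802]
```

View pics/w7.png

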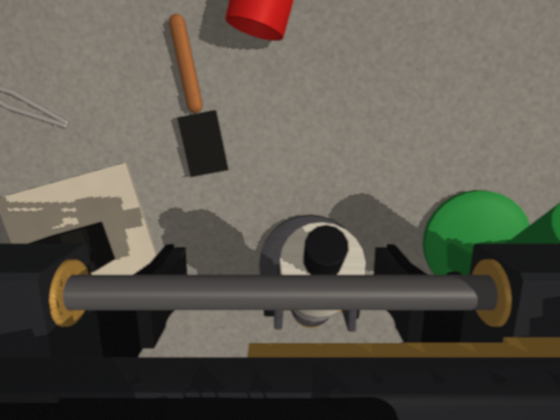

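w7 shows the knob at about (326,248), the cup face around (322,264) and cheeks at (280,315) and (351,315). Fitting the disc and knob, then triangulating with the side view.

```bash
python3 - <<'E'
from tor import *
b=cam('side');c=cam('wrist');M,o=T()
i=c['img'].astype(int)
print(i[224:274:2,326].max(1).tolist()); print(i[240,296:360:2].max(1).tolist());print(i[262,270:376:2].max(1).tolist())
# circle fit of cup face outer edge from bright mask rows <274
m=((i.min(2)>150)).astype(np.uint8); m[276:]=0; m[:, :255]=0; m[:,400:]=0
n,l,s,ce=cv2.connectedComponentsWithStats(m);k=1+np.argmax(s[1:,4]);print(s[k])
E=[]
for r in range(s[k][1]+2,275):
    x=np.where(l[r]==k)[0]
    if len(x):E.append((r,x[0],x[-1]))
print(E[::4])
p=np.array([(x,r) for r,x0,x1 in E for x in(x0,x1)],np.float32); print('ell',cv2.fitEllipse(p))
km=(i.max(2)<45).astype(np.uint8);km[275:]=0;km[:,:300]=0;km[:,:]*=1;n,l2,s2,c2=cv2.connectedComponentsWithStats(km);k=l2[250,326];print('knob',s2[k],c2[k])
F,e=tri(c,(322.5,262),b,(181.1,252.8));print('F',F,e)
K,e=tri(c,(326.5,244),b,(183.8,253.8));print('K',K,e,K-F,np.linalg.norm(K-F))
print(M[:3,:3].round(3))
E
```

```text
[133, 30, 23, 23, 24, 23, 23, 22, 23, 23, 23, 24, 23, 24, 25, 25, 25, 24, 24, 25, 26, 19, 19, 19, 19]
[126, 127, 127, 126, 95, 28, 22, 23, 22, 23, 24, 24, 24, 24, 25, 23, 24, 23, 25, 24, 24, 25, 24, 25, 24, 67, 159, 190, 191, 189, 164, 99]
[43, 47, 62, 65, 71, 150, 193, 186, 180, 149, 134, 132, 130, 131, 130, 130, 104, 33, 12, 14, 15, 14, 16, 20, 23, 27, 26, 25, 25, 25, 27, 29, 29, 30, 28, 24, 90, 181, 195, 195, 194, 194, 194, 194, 193, 193, 194, 173, 100, 84, 84, 80, 51]
[339 228  25  46 607]
[(230, np.int64(342), np.int64(345)), (234, np.int64(345), np.int64(349)), (238, np.int64(348), np.int64(353)), (242, np.int64(349), np.int64(356)), (246, np.int64(349), np.int64(359)), (250, np.int64(349), np.int64(361)), (254, np.int64(348), np.int64(362)), (258, np.int64(346), np.int64(363)), (262, np.int64(344), np.int64(363)), (266, np.int64(343), np.int64(363)), (270, np.int64(341), np.int64(363))]
ell ((357.5963439941406, 449.2308349609375), (45.244110107421875, 422.8779602050781), 178.3647918701172)
knob [ 304  226   43   49 1699] [324.22836963 250.55444379]
F [0.5691023  0.30207083 0.17608218] 0.0004826219654695311
K [0.54963867 0.30733989 0.19999794] 0.0012458674973745728 [-0.01946363  0.00526906  0.02391576] 0.03128193512598477
[[ 0.254  0.962 -0.099]
 [ 0.967 -0.255 -0.006]
 [-0.031 -0.094 -0.995]]
```

F and K give a lean bearing of about 165°, which agrees with the foot (164°), and a pivot over the foot centre. Cap centre is about (0.573, 0.301, 0.168). Moving over it.

>>> arm_command --pt "1.6 2.3 0" --pt "1.6 2.3 0" --pt "0 0 3" --pt "0 0 0" --twist '[0,0,0,0]'

```text
time_s: 20.15
tool_pos: [0.5797, 0.3011, 0.2068]
tool_rot: [-174.7, 1.9, 74.8]
force: [-0.2, -0.5, 0.4]
grip_width: 0.087
```

```bash
cat > go.py <<'E'
from h import *
import sys
C=np.array([.5732,.3009,.1675])
M,o=T();print(o['time_s'],o['tool_pos'],o['tool_rot'],o['force'],o['grip_width'])
print('tool axes\n',M[:3,:3].round(3))
print('cm to grasp C in tool frame',(M[:3,:3].T@(C-M[:3,3])*100+[0,0,5.7]).round(2))
n=np.array([-.553,.153,.819]);print('axis n in tool',(M[:3,:3].T@n).round(3))
E
python3 go.py
```

```text
20.15 [0.57967784 0.30109488 0.20675732] [-174.72801986    1.89227309   74.77745121] [-0.21931808 -0.53807621  0.37393013] 0.0869928055992097
tool axes
 [[ 0.262  0.96  -0.097]
 [ 0.964 -0.264 -0.008]
 [-0.033 -0.092 -0.995]]
cm to grasp C in tool frame [-0.06 -0.26  9.67]
axis n in tool [-0.025 -0.647 -0.762]
```

>>> arm_command --pt "0 0 2.5" --pt "0 0 2.5" --pt "0 -0.1 1" --pt "0 0 0" --twist '[0,0,0,0]'

```text
time_s: 20.65
tool_pos: [0.5744, 0.3019, 0.151]
tool_rot: [-175.0, 1.7, 74.5]
force: [-0.2, -0.2, -0.0]
grip_width: 0.087
```

```bash
python3 go.py; python3 - <<'E'
from h import *
c=cam('wrist','w8.png');i=c['img'].astype(int).max(2)
C=np.array([.5732,.3009,.1675]);n=np.array([-.553,.153,.819])
for k in(.008,.025,.042):print(k,proj(c,C+k*n).round(1))
for r in range(170,274,10):
    print(r,i[r,190:370:6].tolist())
E
```

```text
20.65 [0.57438708 0.30185514 0.15103424] [-175.04097637    1.72077796   74.51518915] [-0.22883078 -0.15012906 -0.00285447] 0.08700246565710204
tool axes
 [[ 0.267  0.959 -0.091]
 [ 0.963 -0.268 -0.006]
 [-0.03  -0.086 -0.996]]
cm to grasp C in tool frame [-0.17 -0.23  4.07]
axis n in tool [-0.025 -0.642 -0.766]
0.008 [275.8 237.1]
0.025 [274.5 223.7]
0.042 [272.9 207.6]
170 [144, 146, 148, 147, 145, 141, 148, 147, 146, 142, 145, 150, 139, 143, 143, 141, 142, 143, 142, 145, 143, 143, 91, 95, 93, 92, 92, 90, 90, 91]
180 [144, 148, 146, 147, 144, 143, 146, 150, 145, 144, 143, 73, 24, 27, 26, 25, 27, 129, 142, 140, 98, 92, 90, 92, 90, 93, 91, 91, 91, 89]
190 [149, 146, 147, 148, 142, 148, 148, 141, 142, 80, 27, 26, 26, 26, 25, 26, 27, 26, 27, 207, 176, 92, 91, 89, 89, 92, 89, 92, 92, 90]
200 [143, 144, 145, 145, 146, 143, 146, 138, 87, 27, 26, 26, 26, 27, 27, 27, 27, 27, 28, 27, 207, 207, 181, 94, 90, 94, 91, 91, 90, 94]
210 [98, 143, 145, 142, 137, 141, 139, 139, 52, 26, 27, 27, 26, 26, 27, 28, 29, 28, 29, 27, 208, 207, 208, 208, 91, 90, 91, 94, 91, 92]
220 [89, 90, 138, 139, 138, 142, 143, 142, 112, 27, 27, 28, 27, 27, 27, 27, 27, 25, 20, 24, 141, 212, 213, 213, 214, 89, 94, 87, 93, 90]
230 [93, 91, 93, 143, 138, 139, 139, 139, 138, 17, 24, 22, 19, 19, 19, 19, 20, 21, 17, 25, 137, 170, 206, 206, 206, 100, 96, 92, 91, 90]
240 [92, 91, 92, 90, 143, 143, 142, 143, 142, 113, 17, 16, 17, 18, 17, 17, 18, 19, 15, 63, 141, 140, 141, 213, 213, 144, 89, 90, 94, 91]
250 [90, 92, 94, 91, 145, 143, 144, 143, 143, 143, 48, 18, 16, 17, 18, 17, 17, 16, 22, 141, 140, 140, 140, 139, 171, 83, 85, 88, 94, 90]
260 [93, 93, 89, 90, 112, 139, 139, 139, 138, 138, 139, 138, 49, 17, 17, 17, 39, 135, 137, 137, 137, 137, 137, 137, 135, 75, 101, 142, 146, 143]
270 [88, 91, 90, 89, 91, 154, 142, 142, 142, 142, 142, 142, 141, 141, 141, 141, 140, 140, 140, 140, 139, 140, 139, 139, 83, 76, 138, 145, 148, 144]
```

>>> arm_command --pt "-0.1 -0.3 2" --pt "0 0 1.5" --pt "0 0 0.3" --pt "0 0 0" --twist '[0,0,0,0]'

```text
time_s: 21.2
tool_pos: [0.5683, 0.3021, 0.113]
tool_rot: [-175.2, 1.6, 74.5]
force: [0.1, -1.0, -0.3]
grip_width: 0.0873
```

```bash
python3 go.py
```

```text
21.2 [0.56833322 0.30209669 0.11295307] [-175.16248901    1.61142474   74.47734212] [ 0.07127358 -1.04969796 -0.34892296] 0.08726102728188327
tool axes
 [[ 0.268  0.959 -0.089]
 [ 0.963 -0.269 -0.004]
 [-0.028 -0.084 -0.996]]
cm to grasp C in tool frame [-0.14  0.04  0.22]
axis n in tool [-0.024 -0.641 -0.767]
```

>>> arm_command --pt "-0.1 0 0.1" --pt "0 0 0" --pt "0 0 0" --pt "0 0 0" --pt "0 0 0" --pt "0 0 0" --twist '[0,0,0,0,0,0]' --grip 0 --force 12

```text
time_s: 21.95
tool_pos: [0.5684, 0.3011, 0.1127]
tool_rot: [-175.2, 1.6, 74.5]
force: [-0.5, -0.7, -1.3]
grip_width: 0.0648
```

```bash
python3 go.py
```

```text
21.95 [0.56844261 0.30107314 0.11271818] [-175.20545597    1.59098724   74.45365044] [-0.52776485 -0.68804036 -1.25507103] 0.06478681658297583
tool axes
 [[ 0.268  0.959 -0.088]
 [ 0.963 -0.269 -0.004]
 [-0.028 -0.084 -0.996]]
cm to grasp C in tool frame [-0.04  0.    0.2 ]
axis n in tool [-0.024 -0.64  -0.768]
```

>>> arm_command --pt "0 -0.32 -0.39" --pt "0 -0.32 -0.39" --pt "0 -0.32 -0.39" --pt "0 0 0" --twist '[0,0,0,0]'

```text
time_s: 22.45
tool_pos: [0.5598, 0.3038, 0.126]
tool_rot: [-175.2, 1.6, 74.5]
force: [0.5, -0.7, -0.5]
grip_width: 0.0645
```

```bash
sed -i '$a C0=np.array([.5684,.3011,.1127]);D=M[:3,3]-C0;print("moved along n",D@n*1000,"off mm, tool",(M[:3,:3].T@(D-D@n*n)*1000).round(1))' go.py; python3 go.py
```

```text
22.45 [0.55977294 0.30378742 0.12597236] [-175.23003531    1.5986744    74.45425735] [ 0.47621726 -0.74220306 -0.50403782] 0.06445990937510478
tool axes
 [[ 0.268  0.959 -0.088]
 [ 0.963 -0.269 -0.004]
 [-0.028 -0.083 -0.996]]
cm to grasp C in tool frame [-0.03  1.02  1.45]
axis n in tool [-0.024 -0.64  -0.768]
moved along n 16.05200507022026 off mm, tool [ 0.3  0.2 -0.1]
```

Very straight: 16 mm along the axis, 0.3 mm off. Continuing.

>>> arm_command --pt "0 -0.35 -0.42" --pt "0 -0.35 -0.42" --pt "0 -0.35 -0.42" --pt "0 -0.35 -0.42" --pt "0 -0.35 -0.42" --pt "0 -0.35 -0.42" --pt "0 0 0" --twist '[0,0,0,0,0,0,0]'

```text
time_s: 23.32
tool_pos: [0.5401, 0.3106, 0.1551]
tool_rot: [-175.2, 1.6, 74.5]
force: [-0.5, -0.0, -2.5]
grip_width: 0.0649
```

```bash
python3 go.py|tail -1; python3 - <<'E'
from h import *
M,o=T();b=cam('side','s3.png');a=cam('top','t3.png')
f=lambda im,x,y,w=100,h=75:cv2.resize(im[y:y+h,x:x+w],(400,300),interpolation=cv2.INTER_CUBIC)
G=M[:3,3]-.057*M[:3,2]; p=proj(b,G).astype(int);q=proj(a,G).astype(int);print(G,p,q,o['force'],o['grip_width'])
cv2.imwrite('pics/c4.png',np.hstack([f(b['img'],p[0]-50,p[1]-37),f(a['img'],q[0]-50,q[1]-37)]))
E
```

```text
moved along n 51.790243722072056 off mm, tool [ 1.6 -0.1  0. ]
[0.54510049 0.31082529 0.21184528] [182 253] [164 210] [-0.52903787 -0.01452762 -2.48616727] 0.06486342013833109
```

View pics/c4.png

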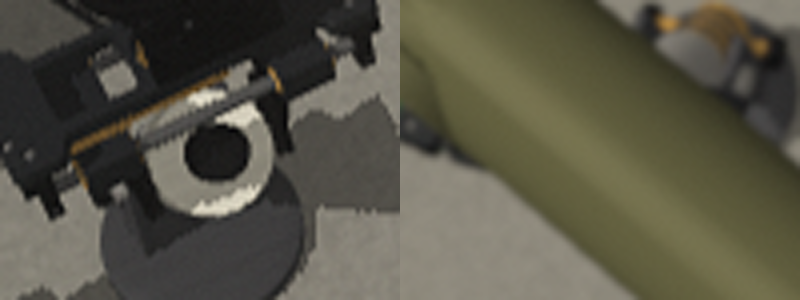

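The cap is off the barrel and held, drawn 52 mm along the axis. Moving clear and working out the stall centre.

>>> arm_command --pt "0 -0.7 -0.84" --pt "0 -0.7 -0.84" --pt "0 -0.7 -0.84" --pt "0 0 -2" --pt "0 0 -1" --pt "0 0 0" --twist '[0,0,0,0,0,0]'

```text
time_s: 24.18
tool_pos: [0.5243, 0.3169, 0.2163]
tool_rot: [-175.3, 1.5, 74.5]
force: [-0.1, 0.5, -1.8]
grip_width: 0.0646
```

```bash
cat > st.py <<'E'
from h import *
c=optics.read_camera('wrist');M=np.eye(4);M[:3,:3]=R.from_euler('xyz',[-179.572334,.131756777,11.6692466],degrees=True).as_matrix();M[:3,3]=[.45554565,-.32907526,.25097683];c['E']=M@np.array(c['hand_eye'])
i=cv2.imread('pics/w1.png').astype(int)
rb=i[...,2]-i[...,1]   # red-brown strips
for lo,hi in((40,64),(130,152),(210,230)):
    P=[]
    for x in(262,266,330,335,340):
        col=rb[lo:hi,x]; w=np.clip(col-np.median(col)-12,0,None); 
        if w.sum()>0:P.append((x,lo+(w*np.arange(hi-lo)).sum()/w.sum()))
    P=np.array(P);print(P.round(1).tolist()); m=P.mean(0);print(plane(c,302,np.polyval(np.polyfit(P[:,0],P[:,1],1),302),.042).round(4))
E
python3 st.py; python3 go.py | head -1
```

```text
[[262.0, 51.3], [266.0, 51.5], [330.0, 53.5], [335.0, 53.9], [340.0, 53.8]]
[ 0.4511 -0.1972  0.042 ]
[[262.0, 140.7], [266.0, 141.0], [330.0, 142.8], [335.0, 143.0], [340.0, 143.4]]
[ 0.4705 -0.2853  0.042 ]
[[262.0, 220.6], [266.0, 220.6], [330.0, 222.8], [335.0, 223.0]]
[ 0.4898 -0.373   0.042 ]
24.225 [0.52414162 0.31670543 0.2158502 ] [-175.25776319    1.54880628   74.46973597] [-0.18462662 -0.2439697  -1.12284206] 0.0643228985179147
```

>>> arm_command --pt "-2.5 0.5 -0.3" --pt "-4.5 0.9 -0.3" --pt "-4.5 0.9 -0.3" --pt "-4.5 0.9 -0.3" --pt "-4.5 0.9 -0.3" --pt "-4.5 0.9 -0.3" --pt "0 0 0" --twist '[0,0,0,0,0,0,0]'

```text
time_s: 25.1
tool_pos: [0.5049, 0.0525, 0.2321]
tool_rot: [-174.9, 1.7, 74.4]
force: [0.4, 0.7, -1.1]
grip_width: 0.0648
```

```bash
python3 go.py | head -4
```

```text
25.1 [0.50494518 0.05251643 0.23212462] [-174.87215226    1.69543674   74.3935234 ] [ 0.39075852  0.65248355 -1.05308306] 0.06477623532777547
tool axes
 [[ 0.269  0.959 -0.094]
 [ 0.963 -0.27  -0.004]
```

>>> arm_command --pt "0 0 0" --pt "0 0 0" --pt "0 0 0" --pt "0 0 0" --pt "0 0 0" --pt "0 0 0" --pt "0 0 0" --twist '[10.6,10.6,10.6,10.6,10.6,10.6,0]'

```text
time_s: 25.98
tool_pos: [0.5025, 0.0593, 0.2292]
tool_rot: [-179.0, 5.6, 10.4]
force: [-0.0, 0.9, -0.7]
grip_width: 0.0642
```

```bash
python3 go.py | head -4
```

```text
25.975 [0.50252256 0.05934265 0.22923264] [-179.00484036    5.58035925   10.39091737] [-0.0036226   0.93667942 -0.69281631] 0.06424071955429582
tool axes
 [[ 0.979  0.179 -0.099]
 [ 0.18  -0.984 -0.   ]
```

>>> arm_command --pt "-0.6 2.5 0" --pt "-1.1 4.4 0" --pt "-1.1 4.4 0" --pt "-1.1 4.4 0" --pt "-1.1 4.4 0" --pt "-1.1 4.4 0" --pt "-1.1 4.4 0" --pt "0 0 0" --twist '[0,0,0,0,0,0,0,0]'

```text
time_s: 26.98
tool_pos: [0.4894, -0.2401, 0.2277]
tool_rot: [-178.6, 5.6, 12.9]
force: [-0.1, 0.7, -1.6]
grip_width: 0.0648
```

```bash
python3 go.py | head -4
```

```text
26.975 [ 0.48935841 -0.24009038  0.22766346] [-178.55987093    5.57148203   12.9388048 ] [-0.1166117   0.678968   -1.58621595] 0.06481927361048866
tool axes
 [[ 0.97   0.221 -0.1  ]
 [ 0.223 -0.975  0.003]
```

>>> arm_command --pt "-0.8 3 -2" --pt "-0.8 3 -2" --pt "-0.8 2.7 -2" --pt "0 0 0" --twist '[1,1,0.8,0]'

```text
time_s: 27.48
tool_pos: [0.4924, -0.327, 0.2874]
tool_rot: [-178.4, 5.6, 11.2]
force: [-0.4, 0.4, -1.7]
grip_width: 0.065
```

>>> arm_command --pt "0 0 5" --pt "0 0 5" --pt "0 0 0" --twist '[0,0,0]'

```text
time_s: 27.85
tool_pos: [0.4846, -0.3196, 0.185]
tool_rot: [-178.2, 5.4, 12.0]
force: [0.0, -0.2, -0.8]
grip_width: 0.0649
```

```bash
python3 go.py | head -4
```

```text
27.85 [ 0.48455981 -0.31959483  0.18500157] [-178.18900004    5.43758426   12.01346296] [ 0.02144268 -0.16808063 -0.83271802] 0.06486812600381027
tool axes
 [[ 0.974  0.205 -0.099]
 [ 0.207 -0.978  0.011]
```

Drag-uprighting inside the stall would bring the leaning knob too near the neighbour. I'll upright the cap on the free bench just beyond the shelf's end, then carry it upright into the stall.

>>> arm_command --pt "-0.5 4 0" --pt "-0.5 4 0" --pt "-0.5 4 0" --pt "0 0 4" --pt "0 0 4" --pt "0 0 4" --pt "0 0 2" --pt "0 0 0" --twist '[0,0,0,0,0,0,0,0]'

```text
time_s: 28.85
tool_pos: [0.4984, -0.4384, 0.0584]
tool_rot: [-178.9, 4.3, 13.1]
force: [-0.0, 0.2, -1.2]
grip_width: 0.0649
```

```bash
cat > up.py <<'E'
from h import *
M,o=T();print(o['time_s'],o['tool_pos'],o['tool_rot'],o['force'],o['grip_width']);print(M[:3,:3].round(3))
G=M[:3,3]-.057*M[:3,2];n=M[:3,:3]@[-.024,-.64,-.768];print('G',G.round(4),'n if unturned',n.round(3))
E
python3 up.py
```

```text
28.85 [ 0.49841103 -0.43844865  0.05838898] [-178.86528752    4.27289985   13.06236477] [-0.02490422  0.16118517 -1.18887501] 0.06492701326248568
[[ 0.971  0.225 -0.077]
 [ 0.225 -0.974  0.002]
 [-0.075 -0.02  -0.997]]
G [ 0.5028 -0.4386  0.1152] n if unturned [-0.108  0.616  0.78 ]
```

>>> arm_command --pt "0 0 3" --pt "0 0 1.7" --pt "0 0 0" --twist '[0,0,0]' --force 8

```text
time_s: 29.22
tool_pos: [0.5, -0.4403, 0.0175]
tool_rot: [-179.3, 3.9, 13.1]
force: [0.3, -0.1, -1.1]
grip_width: 0.065
```

>>> arm_command --pt "0 0 0.5" --pt "0 0 0.4" --pt "0 0 0" --twist '[0,0,0]'

```text
time_s: 29.6
tool_pos: [0.5016, -0.4415, 0.0114]
tool_rot: [-179.5, 3.7, 13.1]
force: [-0.2, 0.9, -1.2]
grip_width: 0.0649
```

```bash
python3 up.py
```

```text
29.6 [ 0.50158005 -0.44145979  0.01139314] [-179.52238107    3.71843655   13.10998553] [-0.227347    0.88364605 -1.24438983] 0.06494272085591705
[[ 0.972  0.226 -0.065]
 [ 0.226 -0.974 -0.007]
 [-0.065 -0.008 -0.998]]
G [ 0.5053 -0.4411  0.0683] n if unturned [-0.118  0.623  0.773]
```

>>> arm_command --pt "0 0 0.8" --pt "0 0 0.5" --pt "0 0 0.3" --pt "0 0 0" --twist '[0,0,0,0]'

```text
time_s: 30.1
tool_pos: [0.5003, -0.4416, -0.0057]
tool_rot: [-179.5, 3.7, 13.1]
force: [-0.3, -0.3, -0.3]
grip_width: 0.0649
```

```bash
cat >> up.py <<'E'
c=cam('wrist'); i=c['img'].astype(int).max(2); m=(i<40).astype(np.uint8); m[242:]=0
N,l,s,ce=cv2.connectedComponentsWithStats(m); print('dark',[(ce[j].round(0).tolist(),s[j].tolist()) for j in range(1,N) if s[j,4]>150])
for a in(0,20,38): 
    t=np.radians(a); d=-M[:3,1]*[1,1,0]; d/=np.linalg.norm(d); q=G+.0405*(np.sin(t)*d+np.cos(t)*np.array([0,0,1])); print('knob top if lean',a,proj(c,q).round(0))
E
python3 up.py
```

```text
30.1 [ 0.50034207 -0.44164783 -0.00568332] [-179.51860373    3.72479099   13.09826251] [-0.31238114 -0.33027813 -0.29664094] 0.06488344731352216
[[ 0.972  0.226 -0.065]
 [ 0.226 -0.974 -0.007]
 [-0.065 -0.008 -0.998]]
G [ 0.5041 -0.4413  0.0512] n if unturned [-0.118  0.623  0.773]
dark [([277.0, 225.0], [233, 203, 88, 39, 2604])]
knob top if lean 0 [269. 336.]
knob top if lean 20 [269. 293.]
knob top if lean 38 [271. 252.]
```

Contact with the bench at G z = 0.051, and the knob shows the lean is still about 38–40°. Dragging along the arc that turns it upright.

>>> arm_command --pt "0 0.4 0.2" --pt "0 0.5 0.1" --pt "0 0.5 0.15" --pt "0 0.4 0.15" --pt "0 0 0" --twist '[0,0,0,0,0]'

```text
time_s: 30.78
tool_pos: [0.505, -0.4605, -0.0109]
tool_rot: [-179.5, 3.7, 13.1]
force: [-0.1, 0.1, 0.7]
grip_width: 0.065
```

```bash
python3 up.py
```

```text
30.775 [ 0.5050254  -0.46051467 -0.01085721] [-179.54367702    3.67250591   13.08473387] [-0.09330476  0.06361719  0.66831994] 0.06495035081897903
[[ 0.972  0.226 -0.064]
 [ 0.226 -0.974 -0.007]
 [-0.064 -0.008 -0.998]]
G [ 0.5087 -0.4601  0.046 ] n if unturned [-0.119  0.623  0.773]
dark []
knob top if lean 0 [269. 336.]
knob top if lean 20 [269. 293.]
knob top if lean 38 [271. 252.]
```

It is turning upright (the knob has left the window). Continuing the arc.

>>> arm_command --pt "0 0.5 0.2" --pt "0 0.5 0.2" --pt "0 0.4 0.2" --pt "0 0 0.2" --pt "0 0 0" --twist '[0,0,0,0,0]'

```text
time_s: 31.45
tool_pos: [0.5082, -0.4759, -0.0181]
tool_rot: [-179.6, 3.7, 13.1]
force: [-1.3, 0.7, -0.6]
grip_width: 0.0647
```

```bash
python3 up.py|head -5; python3 - <<'E'
from h import *
c=cam('wrist','w9.png');i=c['img'].astype(int)
for x in(260,270,280):print(x,i[242:345:3,x].max(1).tolist())
for r in(320,326,330,335,340):print(r,i[r,200:350:5].max(1).tolist())
b=cam('side','s4.png');M,o=T();G=M[:3,3]-.057*M[:3,2];print(proj(b,G))
E
```

```text
31.45 [ 0.50817275 -0.47588653 -0.0181396 ] [-179.63825717    3.66410133   13.08112694] [-1.33499329  0.74053255 -0.56868276] 0.06469206155593894
[[ 0.972  0.226 -0.064]
 [ 0.226 -0.974 -0.008]
 [-0.064 -0.006 -0.998]]
G [ 0.5118 -0.4754  0.0387] n if unturned [-0.119  0.624  0.772]
260 [201, 200, 200, 202, 196, 192, 193, 196, 194, 197, 196, 99, 74, 80, 84, 88, 90, 86, 84, 80, 75, 68, 56, 15, 13, 15, 22, 23, 24, 23, 24, 23, 22, 37, 135]
270 [200, 200, 199, 202, 198, 193, 193, 195, 195, 195, 98, 57, 73, 80, 84, 88, 89, 88, 84, 81, 76, 67, 56, 17, 13, 18, 20, 25, 24, 25, 24, 23, 23, 38, 135]
280 [200, 200, 198, 201, 198, 194, 192, 194, 195, 179, 29, 56, 73, 80, 84, 88, 90, 87, 84, 80, 76, 68, 56, 16, 15, 19, 16, 15, 25, 24, 25, 24, 22, 38, 136]
320 [91, 126, 127, 126, 127, 127, 127, 66, 15, 13, 13, 17, 22, 18, 20, 15, 16, 17, 26, 21, 15, 13, 16, 13, 77, 121, 121, 121, 119, 120]
326 [80, 115, 123, 123, 122, 122, 123, 18, 17, 24, 26, 21, 24, 23, 24, 23, 25, 22, 24, 25, 26, 26, 18, 15, 50, 125, 124, 124, 123, 124]
330 [81, 87, 123, 123, 123, 123, 120, 14, 25, 24, 25, 25, 24, 23, 24, 24, 24, 23, 23, 24, 24, 24, 25, 18, 27, 125, 125, 126, 126, 126]
335 [80, 79, 123, 124, 189, 133, 97, 18, 25, 24, 24, 23, 23, 24, 23, 23, 24, 24, 24, 24, 23, 23, 24, 24, 17, 126, 120, 120, 120, 120]
340 [78, 79, 101, 196, 197, 125, 52, 22, 23, 25, 24, 22, 22, 23, 25, 25, 23, 24, 23, 24, 24, 23, 24, 24, 17, 187, 193, 175, 121, 120]
[403.76702284 127.0245475 ]
```

```bash
python3 - <<'E'
from h import *
c=cam('wrist');M,o=T();i=c['img'].astype(int)
G=M[:3,3]-.057*M[:3,2];d=-M[:3,1]*[1,1,0]; d/=np.linalg.norm(d);z=np.array([0,0,1])
for a in(-10,0,10,20):
    t=np.radians(a);n=np.sin(t)*d+np.cos(t)*z;e=np.cos(t)*d-np.sin(t)*z
    print(a,'top edge',proj(c,G+.0065*n+.032*e).round(0),'rim edge',proj(c,G-.0435*n+.032*e).round(0))
for x in(255,270,285):print(x,i[150:244:3,x].max(1).tolist())
E
```

```text
-10 top edge [275. 220.] rim edge [283. 176.]
0 top edge [276. 212.] rim edge [284. 188.]
10 top edge [277. 207.] rim edge [284. 201.]
20 top edge [278. 204.] rim edge [284. 215.]
255 [126, 128, 129, 127, 127, 128, 129, 128, 128, 128, 128, 129, 128, 126, 125, 124, 126, 130, 140, 147, 149, 152, 149, 149, 154, 155, 177, 207, 200, 202, 202, 202]
270 [130, 128, 127, 127, 129, 129, 128, 128, 127, 126, 127, 129, 130, 129, 128, 127, 132, 155, 155, 158, 156, 155, 157, 159, 160, 163, 211, 202, 201, 200, 200, 200]
285 [126, 124, 124, 126, 131, 130, 128, 128, 126, 126, 123, 124, 127, 127, 125, 127, 149, 159, 162, 162, 159, 158, 162, 163, 163, 184, 203, 200, 203, 200, 200, 200]
```

The cap stands upright: rim edge at row 199 and top edge at 227, 27 px apart against 24 predicted. The grip sits about 7 mm off its axis, so I'll release and regrip centred.

>>> arm_command --pt "0 0 0" --pt "0 0 0" --pt "0 0 0" --pt "0 0 0" --twist '[0,0,0,0]' --grip 92

```text
time_s: 32.15
tool_pos: [0.5078, -0.476, -0.019]
tool_rot: [-179.6, 3.7, 13.1]
force: [-0.2, -0.0, 0.4]
grip_width: 0.0793
```

```bash
cat > edge.py <<'E'
from h import *
c=cam('wrist');M,o=T();i=c['img'].astype(int).max(2)
print(o['time_s'],o['tool_pos'],o['tool_rot'],o['force'],o['grip_width']);print(M[:3,:3].round(3))
G=M[:3,3]-.057*M[:3,2];print('G',G.round(4))
import sys; zb=float(sys.argv[1])
d=-M[:3,1]*[1,1,0]; d/=np.linalg.norm(d)
for x in(262,270,278,286): 
    g=np.convolve(i[165:245,x],[1,1,0,-1,-1],'same')[3:-3]+0.; k=[168+int(np.argmax(g[:45])),213+int(np.argmax(g[45:]))]
    a=plane(c,x,k[0],zb)-.032*d;b=plane(c,x,k[1],zb+.05)-.032*d
    print(x,k,'rim->axis',((a-G)@-d*1000).round(1),'top->axis',((b-G)@-d*1000).round(1),'mm along tool y from G')
E
python3 edge.py 0
```

```text
32.2 [ 0.5078323 -0.4760265 -0.0189907] [-179.65041457    3.68880669   13.0898571 ] [ 0.42194953 -0.21526766 -0.02744313] 0.07973493767752726
[[ 0.972  0.226 -0.064]
 [ 0.226 -0.974 -0.009]
 [-0.064 -0.006 -0.998]]
G [ 0.5115 -0.4755  0.0379]
262 [200, 226] rim->axis 5.3 top->axis 4.1 mm along tool y from G
270 [198, 225] rim->axis 4.2 top->axis 3.6 mm along tool y from G
278 [198, 225] rim->axis 4.2 top->axis 3.6 mm along tool y from G
286 [197, 226] rim->axis 3.6 top->axis 3.9 mm along tool y from G
```

>>> arm_command --pt "0 0.4 0" --pt "0 0 0" --pt "0 0 0" --pt "0 0 0" --pt "0 0 0" --twist '[0,0,0,0,0]' --grip 0 --force 15

```text
time_s: 32.83
tool_pos: [0.5086, -0.4803, -0.019]
tool_rot: [-179.6, 3.7, 13.1]
force: [-0.8, -0.5, 0.5]
grip_width: 0.065
```

```bash
python3 edge.py 0
```

```text
32.875 [ 0.50864851 -0.48029012 -0.01898119] [-179.64440096    3.70133571   13.08099278] [-0.43318845  0.07743881  0.80259677] 0.06510424760866204
[[ 0.972  0.226 -0.064]
 [ 0.226 -0.974 -0.009]
 [-0.065 -0.006 -0.998]]
G [ 0.5123 -0.4798  0.0379]
262 [192, 214] rim->axis 1.2 top->axis -0.5 mm along tool y from G
270 [190, 214] rim->axis 0.1 top->axis -0.6 mm along tool y from G
278 [189, 214] rim->axis -0.4 top->axis -0.6 mm along tool y from G
286 [189, 214] rim->axis -0.5 top->axis -0.7 mm along tool y from G
```

>>> arm_command --pt "0 0 -1" --pt "0 0 -3" --pt "0 0 -4" --pt "0 0 -1" --pt "0 0 0" --twist '[0,0,0,0,0]'

```text
time_s: 33.5
tool_pos: [0.5139, -0.4784, 0.0723]
tool_rot: [-179.5, 3.8, 13.1]
force: [-0.3, -0.9, -2.3]
grip_width: 0.0649
```

>>> arm_command --pt "0.1 -2.5 0" --pt "0.1 -3 0" --pt "0.1 -3 0" --pt "0.1 -3 0" --pt "0.1 -2 0" --pt "0 0 0" --twist '[1,1,1,0,0,0]'

```text
time_s: 34.25
tool_pos: [0.4853, -0.3389, 0.062]
tool_rot: [-179.1, 4.4, 10.0]
force: [0.2, 0.1, -1.6]
grip_width: 0.0645
```

```bash
cat > tg.py <<'E'
from h import *
S=np.array([.481,-.3295,.0679]);M,o=T();print(o['time_s'],o['tool_pos'],o['tool_rot'],o['force'],o['grip_width'])
G=M[:3,3]-.057*M[:3,2];print('G',G.round(4),'cm tool',(M[:3,:3].T@(S-G)*100).round(2))
E
python3 tg.py
```

```text
34.25 [ 0.48533049 -0.33888308  0.06204705] [-179.07798079    4.36248085    9.96685341] [ 0.22735303  0.12874198 -1.58997744] 0.06453042855309785
G [ 0.4898 -0.339   0.1189] cm tool [-0.31 -1.01  5.15]
```

>>> arm_command --pt "-0.3 -1 0" --pt "0 0 1.2" --pt "0 0 1.2" --pt "0 0 0.8" --pt "0 0 0" --twist '[0,0,0,0,0]'

```text
time_s: 34.88
tool_pos: [0.4756, -0.332, 0.0256]
tool_rot: [-179.0, 4.5, 9.7]
force: [0.4, 0.3, -2.3]
grip_width: 0.065
```

```bash
python3 tg.py; python3 - <<'E'
from h import *
c=cam('wrist','w10.png');i=c['img'].astype(int);rb=i[...,2]-i[...,1]
S=np.array([.481,-.3295,0]);r=np.array([-.1745,.985,0]);x=np.array([.985,.1745,0])
# predicted inner strip, shelf edges, spare knob
for nm,p in(('strip L',S+.045*r-.04*x+[0,0,.042]),('strip R',S+.045*r+.04*x+[0,0,.042]),('edgeL',S+.06*r-.055*x+[0,0,.03]),('edgeR',S+.06*r+.055*x+[0,0,.03])):
    q=proj(c,p).round(1);print(nm,q)
    u,v=q.astype(int)
    if 'strip' in nm: print(list(zip(range(v-14,v+15,2),rb[v-14:v+15:2,u].tolist())))
    else: print(list(zip(range(u-16,u+17,2),rb[v,u-16:u+17:2].tolist())))
E
```

```text
34.875 [ 0.47559837 -0.33198495  0.02564236] [-178.97934481    4.49787777    9.72152414] [ 0.44156389  0.33447716 -2.32903185] 0.06502113354731869
G [ 0.4802 -0.3322  0.0825] cm tool [ 0.24 -0.23  1.45]
strip L [207.1 158.9]
[(144, 25), (146, 25), (148, 28), (150, 46), (152, 55), (154, 58), (156, 57), (158, 34), (160, 24), (162, 25), (164, 24), (166, 25), (168, 25), (170, 24), (172, 31)]
strip R [368.4 159. ]
[(145, 40), (147, 40), (149, 46), (151, 56), (153, 56), (155, 55), (157, 51), (159, 29), (161, 25), (163, 25), (165, 26), (167, 25), (169, 25), (171, 27), (173, 38)]
edgeL [183.8 128.1]
[(167, 6), (169, 6), (171, 6), (173, 6), (175, 7), (177, 6), (179, 6), (181, 6), (183, 6), (185, 6), (187, 22), (189, 37), (191, 40), (193, 42), (195, 42), (197, 42), (199, 42)]
edgeR [396.4 126.8]
[(380, 41), (382, 39), (384, 40), (386, 38), (388, 39), (390, 39), (392, 39), (394, 39), (396, 37), (398, 21), (400, 6), (402, 6), (404, 6), (406, 7), (408, 8), (410, 7), (412, 5)]
```

>>> arm_command --pt "0.4 -0.4 0.4" --pt "0 0 0.4" --pt "0 0 0" --twist '[0,0,0]'

```text
time_s: 35.3
tool_pos: [0.4796, -0.3273, 0.018]
tool_rot: [-179.1, 4.4, 9.7]
force: [-0.2, -0.0, -0.5]
grip_width: 0.0651
```

```bash
sed -i 's/S=np.array.*;M,o/S=np.array([.4824,-.328,.0679]);M,o/' tg.py; python3 tg.py; python3 edge.py 0.037
```

```text
35.3 [ 0.47964057 -0.32730281  0.0179892 ] [-179.05887161    4.39552494    9.73248929] [-0.17888877 -0.04713447 -0.53271726] 0.06505861387529402
G [ 0.4841 -0.3275  0.0748] cm tool [-0.12  0.03  0.7 ]
35.35 [ 0.47989908 -0.32720169  0.01821778] [-179.06561322    4.37165835    9.73949418] [ 0.63680786 -0.28552451 -0.93501108] 0.06525575292940748
[[ 0.983  0.168 -0.078]
 [ 0.169 -0.986  0.003]
 [-0.076 -0.016 -0.997]]
G [ 0.4843 -0.3274  0.075 ]
262 [196, 214] rim->axis 2.9 top->axis -0.3 mm along tool y from G
270 [192, 214] rim->axis 0.8 top->axis -0.4 mm along tool y from G
278 [192, 214] rim->axis 0.8 top->axis -0.5 mm along tool y from G
286 [189, 214] rim->axis -0.8 top->axis -0.5 mm along tool y from G
```

>>> arm_command --pt "-0.1 0 0.4" --pt "0 0 0.2" --pt "0 0 0" --twist '[0,0,0]'

```text
time_s: 35.72
tool_pos: [0.4784, -0.3277, 0.0122]
tool_rot: [-179.1, 4.4, 9.7]
force: [-0.7, -0.6, -1.3]
grip_width: 0.065
```

>>> arm_command --pt "0 0 0.2" --pt "0 0 0" --twist '[0,0]'

```text
time_s: 35.98
tool_pos: [0.4787, -0.3279, 0.0114]
tool_rot: [-179.1, 4.3, 9.7]
force: [-0.2, -0.2, -1.9]
grip_width: 0.0648
```

```bash
python3 tg.py
```

```text
35.975 [ 0.4786658  -0.32786844  0.01141508] [-179.14249313    4.34462841    9.70834487] [-0.15645171 -0.20916316 -1.91325387] 0.06484381490814387
G [ 0.4831 -0.328   0.0682] cm tool [-0.06 -0.01  0.04]
```

>>> arm_command --pt "0 0 0.3" --pt "0 0 0.2" --pt "0 0 0" --twist '[0,0,0]' --force 4

```text
time_s: 36.35
tool_pos: [0.4786, -0.3285, 0.008]
tool_rot: [-179.2, 4.4, 9.7]
force: [-0.7, 0.6, 0.0]
grip_width: 0.0661
```

```bash
python3 tg.py
```

```text
36.35 [ 0.4785948  -0.32850596  0.00795692] [-179.24381555    4.35288387    9.69428519] [-0.7402611   0.63155368  0.01331848] 0.06613580082795352
G [ 0.483  -0.3285  0.0648] cm tool [-0.07 -0.07 -0.31]
```

Supported (no weight left on the hand) and conforming. Releasing and lifting clear.

>>> arm_command --pt "0 0 0" --pt "0 0 0" --pt "0 0 0" --pt "0 0 0" --pt "0 0 0" --twist '[0,0,0,0,0]' --grip 100

```text
time_s: 36.98
tool_pos: [0.4788, -0.3286, 0.0072]
tool_rot: [-179.2, 4.3, 9.7]
force: [0.8, 0.3, -0.0]
grip_width: 0.087
```

>>> arm_command --pt "0 0 -2" --pt "0 0 -4" --pt "0 0 -6" --pt "0 0 -6" --pt "0 0 0" --twist '[0,0,0,0,0]'

```text
time_s: 37.6
tool_pos: [0.4944, -0.328, 0.1979]
tool_rot: [-179.4, 4.1, 9.8]
force: [-0.3, -0.4, -0.7]
grip_width: 0.0874
```

>>> arm_command --pt "0 5 0" --pt "0 5 0" --pt "0 5 0" --pt "0 5 0" --pt "0 3 0" --pt "0 0 0" --twist '[0,0,0,0,0,0]'

```text
time_s: 38.35
tool_pos: [0.5356, -0.5591, 0.1995]
tool_rot: [-179.5, 4.0, 10.0]
force: [0.6, -0.1, 0.2]
grip_width: 0.0871
```

```bash
python3 - <<'E'
from h import *
M,o=T();print(o['time_s'],o['tool_pos'],o['tool_rot'])
b=cam('side','s5.png');a=cam('top','t5.png')
f=lambda im,x,y,w=100,h=75:cv2.resize(im[y:y+h,x:x+w],(400,300),interpolation=cv2.INTER_CUBIC)
cv2.imwrite('pics/c5.png',np.vstack([np.hstack([f(a['img'],328,210),f(b['img'],315,135)]),np.hstack([f(b['img'],135,215),f(b['img'],235,190)])]))
E
```

```text
38.35 [ 0.5356174  -0.55914958  0.19946969] [-179.54327897    3.99267495    9.98613683]
```

View pics/c5.png

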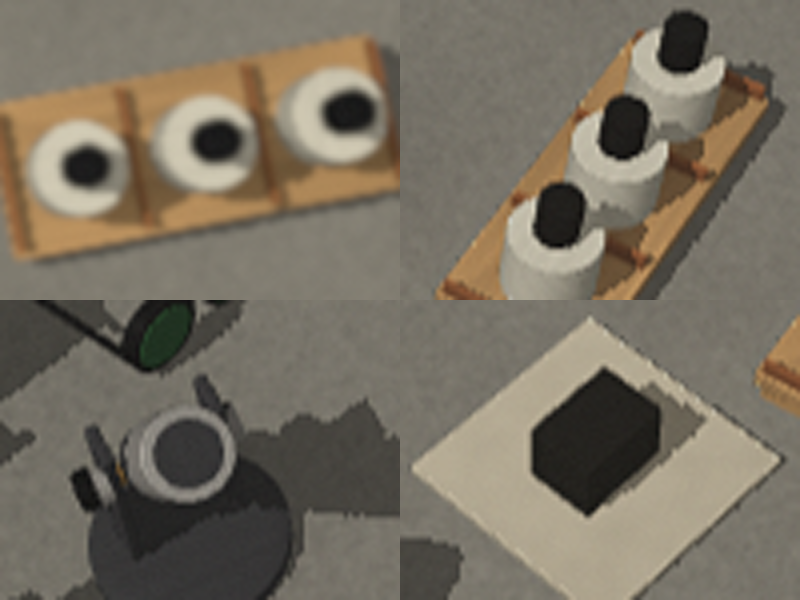

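The cap stands upright in the right stall, in line with the others by eye. The torch shows its open barrel at its old lean, and the block is flat in the board's middle. A final numeric check from the saved views follows.

```bash
python3 - <<'E'
from tor import *
a=cam('top');b=cam('side')
ka=sorted(k[0] for k in knob(a,(330,215,100,60)) if k[1][4]>50);kb=knob(b,(330,130,70,75));kb=sorted(k[0] for k in kb if k[1][4]>50)
print(ka,kb)
P=[]
for p,q in zip(ka,kb):
    r,e=tri(a,p,b,q);P.append(r);print(r.round(4),round(e,4))
S=np.array([.4817,-.3285]);row=np.array([-.1745,.985]);x=np.array([.985,.1745])
if len(P)==3:
    for p in P: print('x,y from stall S mm',((p[:2]-S)@x*1000).round(1),((p[:2]-S)@row*1000).round(1))
print('block',knob(a,(255,200,60,50)),[plane(a,*k[0],.058).round(4) for k in knob(a,(255,200,60,50))])
E
```

```text
[[349.1, 251.4], [381.7, 244.8], [415.1, 237.6]] [[354.5, 188.5], [370.6, 166.5], [385.4, 145.2]]
[ 0.4465 -0.1526  0.0948] 0.0017
[ 0.4628 -0.2401  0.0945] 0.0012
[ 0.4812 -0.3301  0.0935] 0.0015
x,y from stall S mm -4.0 179.4
x,y from stall S mm -3.2 90.4
x,y from stall S mm -0.7 -1.5
block [([283.6, 224.3], [18, 16, 22, 17, 355])] [array([0.5245, 0.0198, 0.058 ])]
```

```bash
python3 -c "
from cell import env;print(env.sign_off())"
```

```text
the job is handed in; nothing more can be done
None
```

The job is handed in, at about 38.4 s of the 59 s allowed. The graphite block lies flat in the middle of the heat board. The loose cap stands upright, mouth down, in the stall the block came from.

**How it went**
- **Block:** the first two grasps closed on nothing, because the real fingertips sit about 37 mm above the reported TCP. I confirmed this from the side camera, corrected for it and the third grasp held.
- **Cap:** I drew it about 52 mm along its own axis, at most 1.6 mm off line, and felt only its weight at the wrist. I then turned it upright against the bench beyond the shelf's end, regripped it centred and set it in the stall.

**Last checks**

| Item | Result |
|---|---|
| Cap against the stall centre | within about 2 mm |
| Cap against the line of the other two | about 2 mm off, spacing 89 mm and 92 mm |
| Block against the board centre | about 4 mm off in the top view, partly because the view also takes in a side face |
| Torch barrel | shows its old lean in the side view, but I did not measure the angle |
| The two spare caps | still in their stalls |
| Rod jar | not touched, not separately re-measured |

**Did not go cleanly:** the tool drifted to a tilt of 3 to 5.6 degrees, which the interface cannot correct. Block and cap were therefore let go 3 to 4 degrees off level, once they were resting on their surfaces, and they settled flat.

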